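# Clamp the housing in the T-slot fixture

## Robot

A 6-joint arm with a two-finger parallel gripper is mounted at the origin on the work surface. World frame = base frame: x ahead of the robot, y to its left, z up, the work surface at z = 0. Lengths are in m, angles in rad, forces in N, time in s.
With the tool pointing down it reaches from about 0.425 to 0.95 m from the base axis. Payload 3.5 kg.
Tool frame: the origin (TCP) lies at the very end of the fingers, on their centre line; the grasp point (between the pads) lies 19 mm behind it; z points along the fingers, y is the line along which they close (so a half turn about z gives the same grasp; the last joint's range is limited). The gripper opens to 85 mm and grips with 20 to 120 N. Pads are 22 mm wide; open, the fingers measure 114 mm over their backs; the gripper's body (76 mm by 85 mm) begins 54 mm behind the grasp point. The pads swing forward as they close: fully open they stand 13 mm farther back than shut.
Start: joints at [1.135, 0.286, 1.577, -0, 1.279, -0.15], TCP at [0.19, 0.648, 0.231] pointing down, gripper open.
Joint ranges: [-2.77, 2.77], [-0.9, 2.22], [0.21, 2.48], [-1.53, 4.67], [0.24, 2.81], [-2.84, 2.84]. Speed limits (rad/s): [2.79, 2.79, 3.14, 3.14, 3.14, 3.14].

## Interface

Orientations are given as a unit quaternion [x, y, z, w].
In Python, from plant import ctrl, camrig, telemetry gives the robot as it stands (ctrl), with the cameras (camrig) and the readings (telemetry).
- The arm moves only by the shell command python3 inch.py [FORCE], which reads ROWS from standard input. ROWS is a JSON object whose key "moves" holds a list of rows, 1 to 10 of them, each of 7 numbers: dx, dy, dz in m, then a rotation vector rx, ry, rz in rad, then the opening from 0.0 (shut) to 1.0 (fully open); each row is the pose to reach, as a shift and turn from the pose commanded when the command began, along the tool's axes at that moment; what a row does not reach only later rows make up. A row lasts 1/8 s, in which the tool goes at most 0.0625 m and 0.188 rad, less where a joint would pass 70% of its speed; a pose out of reach is approached as far as the arm can. The fingers move at their own pace and stop on an object; FORCE is the grip in N (left out, the last holds). Time passes only in rows, so rows that do not move let the fingers close. It prints the time, the measured TCP pose, the force, the opening and the grip force at its end. Input that does not fit is refused with a message, and nothing moves.
- telemetry.get_state(): the state, without advancing time (a new reading comes with each control period).
- camrig.read_camera(name): name is "scene" or "top" or "wrist"; returns a dict with "pixels" (400x640x3 uint8, red, green, blue), "camera_matrix" (3x3 intrinsics, pixels), "xyz" and "orientation" of the camera in the world. Camera axes: x right, y down, z forward; pixel columns grow to the right and rows downward; lengths in m; the calibration is good to about 2 mm. A picture is of the moment at which its call begins. There is no depth.
- ctrl.sign_off(): hands the job in; it is judged then, once.
The state is a dict: "time": time; "qpos": joint angles; "dq": joint speeds; "joint_efforts": joint torques, N m; "eef_pos": TCP position; "tcp_rot": TCP orientation; "contact_force": force on the tool from outside, world axes, zero at the start; "wrist_torque": the same for the moment, N m; "opening": opening from 0.0 (shut) to 1.0 (fully open); "finger_force": force on a finger pad.
Only numpy, scipy, OpenCV 4.12 (cv2) and the standard library are available. Lean on these libraries where they do the work, as an engineer would, in place of code of your own. Each camera call takes 0.05 s, during which the arm holds its last target. There are 200 camera calls.

## Task

Clamp the black housing in the T-slot fixture for screwing: take the lower of the two clamps from the clamp rest, drop its T-head lengthwise into the slot at the open end, and slide it along the slot so that its collar gently pushes the housing fully home against the end stop. Then turn the clamp a quarter turn so that the head locks across the slot and the nose lies over the housing, with the collar still down on the fixture and up against the housing, and let go. Do not touch the housing with the gripper, and leave the other clamp and everything else on the bench where it is.

Things in the scene. Friction and masses are not known exactly. Their poses are not given: they have to be found in the camera images.
- fixture: T-slot fixture plate fixed to the bench: 150 mm wide (its x), 360 mm long (its y), 30 mm high; origin under its middle at bench level, z up. One T-slot runs its whole length along y at x = 0: mouth 19 mm wide in lips 9 mm thick; below them an undercut 38 mm wide, 14 mm high (7 to 21 mm over the bench). Guides 10 mm high, inner faces at x = +-47 mm, run from y = -175 to +10 mm.
- stop_face (a point): Point on the face (towards +y) of the steel end stop, over the slot at the level of the plate's top: fixture y = -150 mm, 30 mm above the bench; fixture's axes. The stop is 88 mm wide and stands 26 mm above the plate.
- slot_open_end (a point): Open end of the slot, at the level of the plate's top: fixture x = 0, y = +180 mm, 30 mm above the bench; fixture's axes. From the housing to here the plate is bare but for a hex key lying beside the slot.
- housing: Black plastic housing, 90 mm wide (x), 120 mm long (y), 38 mm high, about 0.3 kg; origin under its middle, axes as the fixture's. It lies on the plate over the slot, between the guides (2 mm free each side), 25 to 60 mm short of the end stop. Home, its -y end touches the stop: middle at fixture y = -90 mm, +y end at y = -30 mm. It slides with about 1 to 4 N.
- low_clamp: The lower clamp, steel, about 0.34 kg, upright, 98 mm tall. Origin on its vertical axis at the underside of its collar; z up, nose to +x. Collar 36 mm across, z = 0 to 8 mm, rests on the plate when the head hangs in the slot; home, the axis is 18 mm from the housing's end. Column 20 mm across up to z = 42 mm. Arm 16 mm wide, z = 42 to 55 mm, from x = -24 to +52 mm.
- low_clamp_head (a point): Centre of the lower clamp's T-head, 16 mm below the collar's underside; clamp's axes. Head 32 mm long (clamp y), 15 mm (clamp x), 10 mm high, on a 14 mm shank; in the slot it hangs 2 mm clear above and below. It passes the slot's mouth only with clamp y along the slot; turned a quarter (nose along the slot) it is caught under the lips.
- low_clamp_grip (a point): Middle of the flat grip on top of the lower clamp, on its axis, 65 mm above the collar's underside; clamp's axes. Grip 16 mm thick (y), 44 mm long (x), z = 53 to 77 mm of the clamp; the arm below it is as thick.
- low_clamp_nose (a point): Underside of the rubber pad below the lower clamp's nose: 42 mm from the clamp's axis along its +x, 40 mm above the collar's underside (2 mm over the housing when clamped). Same axes as the clamp.
- high_clamp: The higher clamp, for taller housings: the same but for its column, arm and grip being 22 mm higher (120 mm tall, grip z = 75 to 99 mm). Not wanted; stays in the rest.
- clamp_rest: Grey block fixed to the bench, 64 mm (x) by 170 mm (y), 36 mm high; origin under its middle. Pockets at y = -50 and +50 mm, 21 by 39 mm (long way along y), 28 mm deep, hold the two clamps, in either order, by their heads: collars on the block's top, noses to the block's +x (within 4 degrees). A clamp must rise 25 mm to come free.
- spare_housing: Bystander: a housing like the other, lying on the bench on the robot's side of the fixture; origin under its middle.
- upper_housing: Bystander: a second spare housing stacked on the first; together 76 mm high.
- driver: Bystander: yellow electric screwdriver, 200 mm long (x), 42 mm thick, lying along the far side of the fixture; origin on the bench below its middle.
- hex_key: Bystander: L-shaped steel hex key, 113 by 32 mm, 8 mm thick, lying on the fixture plate beside the slot at the open end (fixture x about +40 to +72 mm).
- cleaner_can: Bystander: tall upright spray can, 60 mm across, 195 mm tall, easily knocked over,, on the robot's side of the fixture's open end; origin under its middle.
- meter: Bystander: white hand-held meter, 70 by 140 mm, 24 mm thick, lying beyond the clamp rest.
- screw_tray: Bystander: grey tray of screws, 90 by 130 mm, 35 mm high, between the robot and the clamp rest.

How it is judged:
By the outcome, as a careful person would: the job done as asked, in the order asked, and still so for the second after the job is handed in, with the robot touching nothing.
It also fails if it takes over 51 s, if anything falls off the work surface, if the arm or the gripper's body presses on something with over 40 N, if the wrist force passes 120 N, or if a joint passes its speed limit or range.

## Working session

There is one attempt and no reset: what is moved stays moved. The work goes in short steps, Python scripts to look and compute and a shell command to move; the robot and the scene stay as the last step left them, time stands still between calls to the robot, and variables do not carry over. Pictures are saved under pics/ and viewed, at most 10 in all, crops included, and the job is handed in when it is done.

```bash
ls; mkdir -p pics; cat > h.py <<'E'
import numpy as np, cv2
from scipy.spatial.transform import Rotation as R
from plant import ctrl, camrig, telemetry
def shot(name,fn):
    c=camrig.read_camera(name); cv2.imwrite('pics/'+fn+'.png',c['pixels'][:,:,::-1])
    np.savez('pics/'+fn+'.npz',K=c['camera_matrix'],p=c['xyz'],q=c['orientation']); return c
def cam(fn):
    d=np.load('pics/'+fn+'.npz'); q=d['q']
    return d['K'],d['p'],(R.from_quat(q).as_matrix() if q.shape==(4,) else q)
def ray(fn,uv):
    K,p,M=cam(fn); v=M@np.linalg.solve(K,[uv[0],uv[1],1.]); return p,v/np.linalg.norm(v)
def onz(fn,uv,z):
    p,v=ray(fn,uv); return p+v*(z-p[2])/v[2]
def tri(a,ua,b,ub):
    p,v=ray(a,ua);q,w=ray(b,ub); s=np.linalg.lstsq(np.c_[v,-w],q-p,rcond=None)[0]
    A=p+v*s[0];B=q+w*s[1]; return (A+B)/2,np.linalg.norm(A-B)
def proj(fn,P):
    K,p,M=cam(fn); u=K@(M.T@(np.array(P)-p)); return u[:2]/u[2]
E
python3 - <<'E'
from h import *
for n in('scene','top','wrist'):
    c=shot(n,n+'0'); print(n,c['xyz'],c['orientation'],c['camera_matrix'][0,0])
print(telemetry.get_state())
E
```

```text
inch.py
pics
plant.py
scene [ 0.97918327 -0.30426021  0.80976431] [ 0.85562783  0.41088825 -0.13077147 -0.28630522] 390.1519635137544
top [0.47891242 0.01770702 1.45539491] [-0.70183008  0.71152892 -0.01619597  0.02998042] 511.2746780985273
wrist [0.12525305 0.66613216 0.37262823] [0.79320938 0.59327228 0.08154558 0.11044095] 293.8522880000273
{'time': 0.15, 'qpos': array([ 1.13496993e+00,  2.86999006e-01,  1.57782064e+00,  2.59521859e-05,
        1.27858475e+00, -1.49977448e-01]), 'dq': array([ 0.00140776, -0.0017965 , -0.00677249,  0.00191427, -0.00122467,
       -0.00133055]), 'joint_efforts': array([ 5.75315116e-04, -4.06603646e+01, -2.93140036e+01, -1.46115522e-04,
        3.92664224e-03,  8.12754706e-06]), 'eef_pos': array([0.19006982, 0.64716878, 0.23025123]), 'tcp_rot': array([ 1.42442029e-01,  9.89802732e-01, -8.63704076e-04, -2.73447562e-04]), 'contact_force': array([ 0.28845562,  0.11777548, -0.38022993]), 'wrist_torque': array([ 0.02753029, -0.02476398, -0.04322752]), 'finger_force': 0.0, 'opening': 0.9974134350491267}
```

View pics/top0.png

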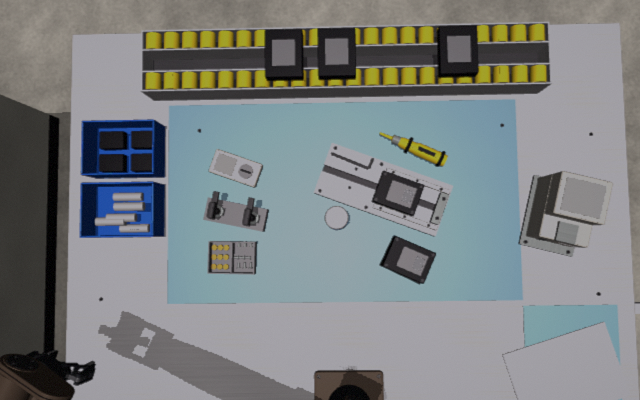

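View pics/scene0.png

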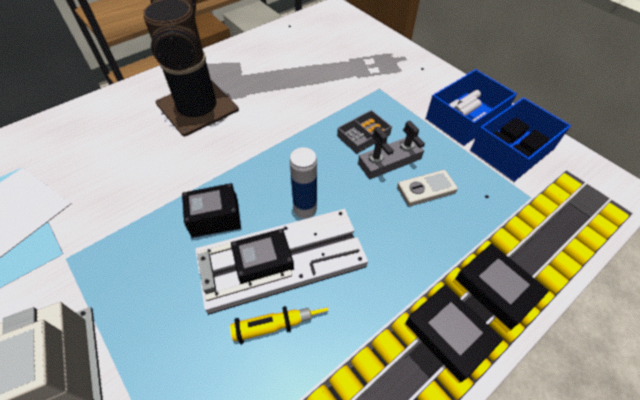

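View pics/wrist0.png

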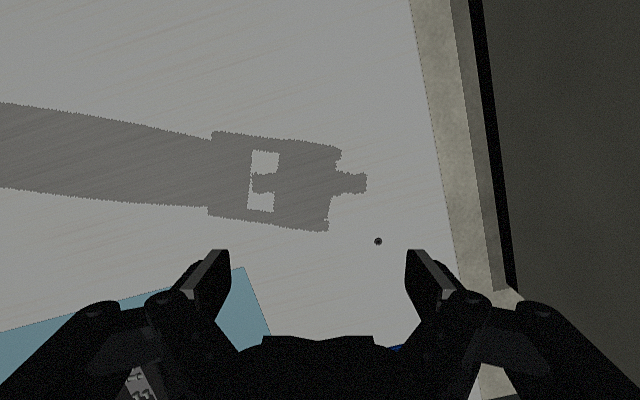

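```bash
python3 - <<'E'
from h import *
t=cv2.imread('pics/top0.png');s=cv2.imread('pics/scene0.png')
z=lambda i,x0,x1,y0,y1,k:cv2.resize(i[y0:y1,x0:x1],None,fx=k,fy=k,interpolation=cv2.INTER_CUBIC)
o=np.zeros((600,800,3),np.uint8)
for im,x,y in((z(t,195,280,180,240,4),0,0),(z(s,350,430,115,180,4),400,0),(z(t,310,460,135,240,3),0,270),(z(s,190,375,200,315,1.8),455,300)):
    o[y:y+im.shape[0],x:x+im.shape[1]]=im
cv2.imwrite('pics/comp0.png',o)
for n,uv in(('restmid',(236,214)),('fixmid',(384,188)),('open',(319,173)),('stop',(440,206)),('can',(337,217))):print(n,onz('top0',uv,.04))
E
```

```text
restmid [0.53192235 0.30305869 0.04      ]
fixmid [ 0.59835283 -0.10889106  0.04      ]
open [0.64293349 0.07091056 0.04      ]
stop [ 0.54622771 -0.26213669  0.04      ]
can [0.51975645 0.0225238  0.04      ]
```

View pics/comp0.png

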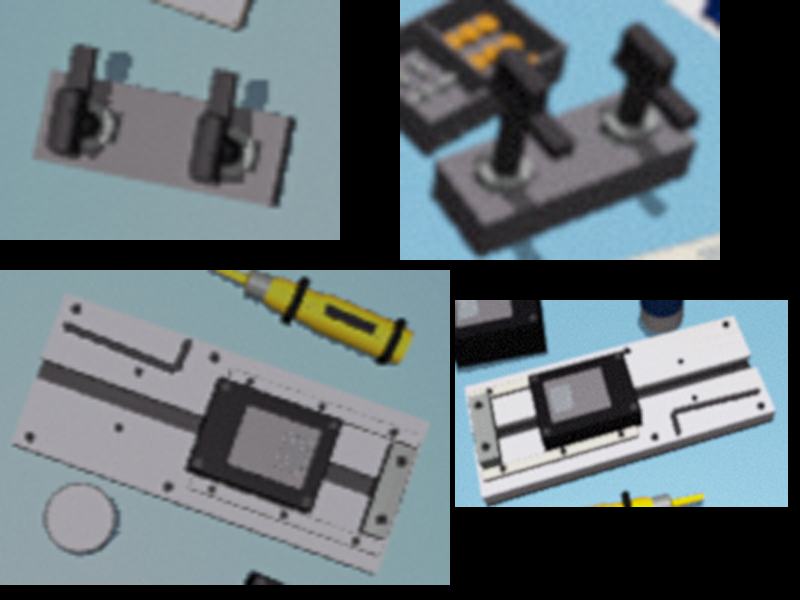

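```bash
python3 - <<'E'
from h import *
K,p,M=cam('wrist0'); print('fwd',M[:,2],'imx',M[:,0]); 
s=telemetry.get_state(); T=R.from_quat(s['tcp_rot']).as_matrix(); print('toolx,y',T[:,0],T[:,1], 'cam in tool',T.T@(p-s['eef_pos']),'fwd tool',T.T@M[:,2])
print('tcp px',proj('wrist0',s['eef_pos']))
c=lambda x,y:(195+x/4-.5,180+y/4-.5); d=lambda x,y:(350+(x-400)/4-.5,115+y/4-.5)
for n,a,b in(('colL',c(98,124),d(630,122)),('colR',c(240,152),d(505,172)),('gripL',c(68,105),d(640,38)),('gripR',c(210,132),d(512,65))):print(n,tri('top0',a,'scene0',b))
print(onz('top0',(337,217),.195))
E
```

```text
fwd [ 0.26040855 -0.07844813 -0.96230623] imx [ 0.28275665  0.95919021 -0.00167767]
toolx,y [-9.59420387e-01  2.81979491e-01  2.95262765e-04] [ 0.28197855  0.95941904 -0.00178769] cam in tool [ 0.06757585 -0.00033763 -0.14235667] fwd tool [-2.72246174e-01 -1.14697930e-04  9.62227628e-01]
tcp px [318.21478613 251.87295445]
colL (array([0.54536617, 0.35234567, 0.04677914]), np.float64(0.00939067320598383))
colR (array([0.52475108, 0.25447282, 0.04514254]), np.float64(0.010113045410386455))
gripL (array([0.5488211 , 0.34696736, 0.12915713]), np.float64(0.006140655772070143))
gripR (array([0.52907225, 0.25037706, 0.1478938 ]), np.float64(0.006791782890679103))
[0.51528362 0.02199631 0.195     ]
```

```bash
echo '{"moves":[[-0.05,-0.02,0,0,0,0,1],[-0.1,-0.045,0,0,0,0,1],[-0.15,-0.07,0,0,0,0,1],[-0.2,-0.09,-0.01,0,0,0,1],[-0.25,-0.11,-0.02,0,0,0,1],[-0.3,-0.13,-0.02,0,0,0,1],[-0.35,-0.15,-0.02,0,0,-0.05,1],[-0.4,-0.17,-0.02,0,0,-0.1,1],[-0.425,-0.185,-0.02,0,0,-0.1,1],[-0.425,-0.185,-0.02,0,0,-0.1,1]]}' | python3 inch.py 60
python3 - <<'E'
from h import *
shot('wrist','w1');print(telemetry.get_state()['eef_pos'])
E
echo '{"moves":[[0.04,0,0,0,0,0,1],[0.06,0,0,0,0,0,1],[0.06,0,0,0,0,0,1]]}' | python3 inch.py
python3 - <<'E'
from h import *
shot('wrist','w2')
a=np.vstack([cv2.imread('pics/w1.png'),cv2.imread('pics/w2.png')]);cv2.imwrite('pics/w12.png',cv2.resize(a,None,fx=.75,fy=.75,interpolation=cv2.INTER_AREA))
E
```

```text
time: 1.4
eef_pos: [0.5471, 0.3485, 0.2506]
tcp_rot: [0.095, 0.996, -0.0, -0.0]
contact_force: [-0.1, -0.4, -0.2]
opening: 0.998
finger_force: 0.0
[0.54605636 0.34963393 0.25068324]
time: 1.82
eef_pos: [0.4853, 0.3625, 0.2516]
tcp_rot: [0.091, 0.996, 0.0, 0.0]
contact_force: [-0.6, -0.2, 0.8]
opening: 1.003
finger_force: 0.0
```

View pics/w12.png

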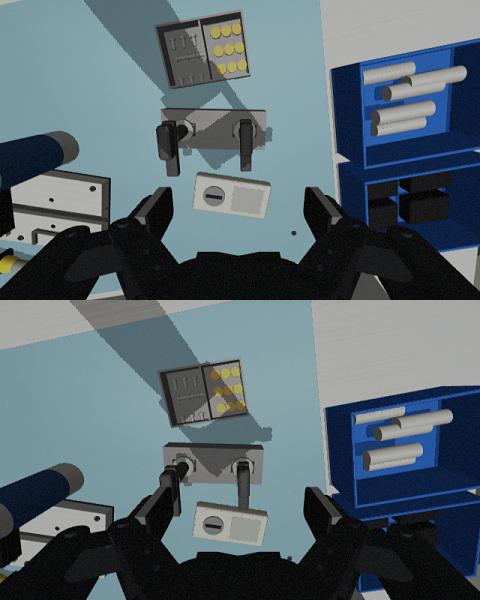

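```bash
python3 - <<'E'
from h import *
o=[]
for n,y in(('w1',145),('w2',200)):
    i=cv2.imread(f'pics/{n}.png')[y:y+95,290:360]
    i=np.clip(i.astype(float)*2.0,0,255).astype(np.uint8)
    o.append(cv2.resize(i,None,fx=5.5,fy=5.5,interpolation=cv2.INTER_CUBIC))
cv2.imwrite('pics/c12.png',np.hstack(o)); print(o[0].shape)
E
```

```text
(522, 385, 3)
```

View pics/c12.png

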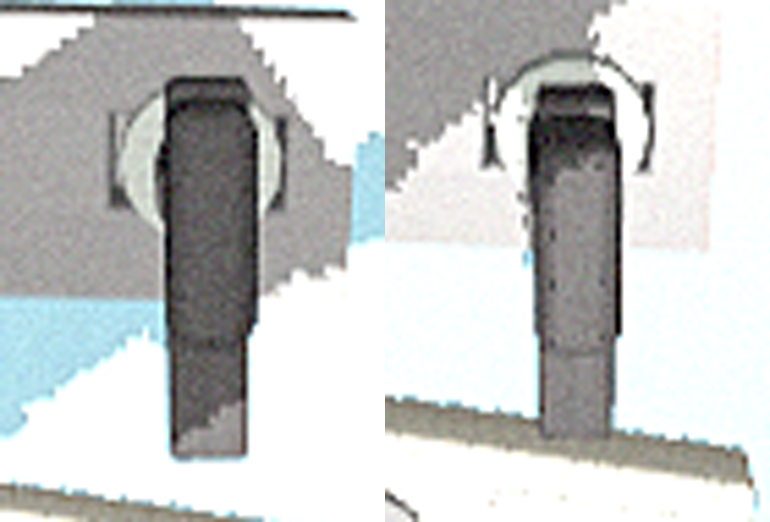

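```bash
python3 - <<'E'
from h import *
a=lambda x,y:(290+x/5.5-.4,145+y/5.5-.4); b=lambda x,y:(290+(x-385)/5.5-.4,200+y/5.5-.4)
P={}
for n,u,v in(('near',a(208,102),b(573,118)),('far',a(210,335),b(578,345)),('nose',a(209,457),b(575,436)),('collar',a(201,157),b(573,125)),('slitL',a(118,159),b(491,122)),('slitR',a(280,162),b(648,128))):
    P[n],e=tri('w1',u,'w2',v);print(n,P[n].round(4),round(e*1e3,1))
for n,u in(('near',a(208,102)),('far',a(210,335))):print(n,onz('w1',u,.113))
for n,u in(('near',b(573,118)),('far',b(578,345))):print(n,onz('w2',u,.113))
L,Rr=onz('w1',a(118,159),.036),onz('w1',a(280,162),.036);print(L,Rr,(L+Rr)/2)
print('collar',onz('w1',a(201,157),.044),onz('w2',b(573,125),.044))
s=telemetry.get_state();print(s['eef_pos'],s['tcp_rot'],R.from_quat(s['tcp_rot']).as_matrix())
E
```

```text
near [0.525  0.3622 0.0929] 0.8
far [0.5641 0.3553 0.1116] 0.1
nose [0.5942 0.35   0.0932] 0.4
collar [0.5439 0.3593 0.0435] 0.2
slitL [0.5419 0.3407 0.0377] 0.5
slitR [0.5488 0.3762 0.0408] 0.2
near [0.5221093  0.36249232 0.113     ]
far [0.56366209 0.35525508 0.113     ]
near [0.51779748 0.36263714 0.113     ]
far [0.56338202 0.3554207  0.113     ]
[0.54221995 0.34088656 0.036     ] [0.54973121 0.3763267  0.036     ] [0.54597558 0.35860663 0.036     ]
collar [0.54383639 0.3592226  0.044     ] [0.54380165 0.35945925 0.044     ]
[0.48631743 0.36218391 0.25173889] [9.17383975e-02 9.95782944e-01 1.75022040e-04 6.02979440e-04] [[-9.83167406e-01  1.82702852e-01  1.23298577e-03]
 [ 1.82703274e-01  9.83168072e-01  2.37935189e-04]
 [-1.16876080e-03  4.59200660e-04 -9.99999212e-01]]
```

```bash
echo '{"moves":[[-0.04,0.007,0.02,0,0,0,1],[-0.057,0.007,0.06,0,0,0,1],[-0.057,0.007,0.11,0,0,0,1],[-0.057,0.007,0.15,0,0,0,1],[-0.057,0.007,0.168,0,0,0,1],[-0.057,0.007,0.168,0,0,0,1],[-0.057,0.007,0.168,0,0,0,1]]}' | python3 inch.py 60
python3 -c "
from h import *
s=telemetry.get_state();print(s['eef_pos'],s['tcp_rot'])"
echo '{"moves":[[0,0,0,0,0,0,0],[0,0,0,0,0,0,0],[0,0,0,0,0,0,0],[0,0,0,0,0,0,0],[0,0,0,0,0,0,0],[0,0,0,0,0,0,0]]}' | python3 inch.py 60
```

```text
time: 2.75
eef_pos: [0.5459, 0.3584, 0.0857]
tcp_rot: [0.093, 0.996, 0.001, 0.002]
contact_force: [-0.9, 0.1, -0.1]
opening: 0.999
finger_force: 0.0
[0.54586252 0.35844176 0.0857325 ] [9.27321852e-02 9.95688931e-01 9.92662104e-04 1.81934539e-03]
time: 3.5
eef_pos: [0.5443, 0.3579, 0.0837]
tcp_rot: [0.093, 0.996, 0.0, 0.0]
contact_force: [-0.8, -0.4, 2.2]
opening: 0.175
finger_force: 59.1
```

```bash
echo '{"moves":[[0,0,-0.02,0,0,0,0],[0,0,-0.06,0,0,0,0],[0,0,-0.11,0,0,0,0],[0,0,-0.15,0,0,0,0],[0,0,-0.15,0,0,0,0]]}' | python3 inch.py 80
echo '{"moves":[[-0.01,-0.03,0,0,0,0,0],[-0.035,-0.08,0,0,0,0,0],[-0.06,-0.13,0,0,0,0.03,0],[-0.085,-0.18,0,0,0,0.06,0],[-0.11,-0.23,0,0,0,0.1,0],[-0.135,-0.27,0,0,0,0.1,0],[-0.147,-0.293,0,0,0,0.1,0],[-0.147,-0.293,0,0,0,0.1,0],[-0.147,-0.293,0,0,0,0.1,0]]}' | python3 inch.py
python3 - <<'E'
from h import *
shot('wrist','w3');s=telemetry.get_state();print(s['eef_pos'],s['tcp_rot'],s['opening'])
E
```

```text
time: 4.12
eef_pos: [0.546, 0.3586, 0.2385]
tcp_rot: [0.093, 0.996, 0.002, 0.004]
contact_force: [1.2, -0.6, -3.8]
opening: 0.17
finger_force: 78.5
time: 5.25
eef_pos: [0.6332, 0.0432, 0.2308]
tcp_rot: [0.142, 0.99, 0.0, -0.002]
contact_force: [0.9, 0.4, -4.1]
opening: 0.168
finger_force: 78.7
[0.63344896 0.0435994  0.23147985] [ 1.42040173e-01  9.89859469e-01  1.75783748e-04 -1.67022175e-03] 0.17400225419160528
```

View pics/w3.png

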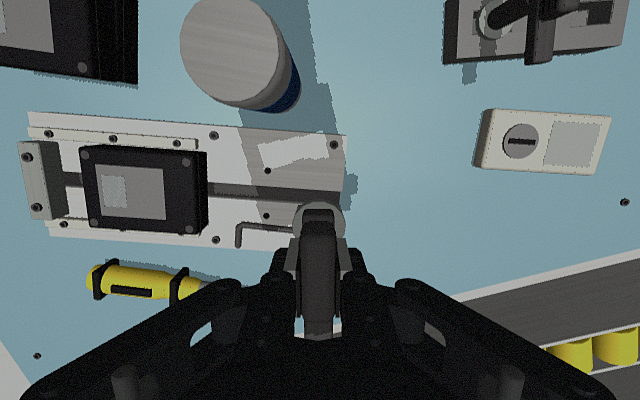

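```bash
echo '{"moves":[[0.03,0,0,0,0,0,0],[0.05,0.03,0,0,0,0,0],[0.05,0.03,0,0,0,0,0]]}' | python3 inch.py
python3 - <<'E'
from h import *
shot('wrist','w4');s=telemetry.get_state();print(s['eef_pos'],s['tcp_rot'])
for n,cs in(('w3',(70,76,225,265,300,325)),):
    g=cv2.cvtColor(cv2.imread(f'pics/{n}.png'),cv2.COLOR_BGR2GRAY)
    for c in cs: print(n,c,list(enumerate(g[165:205,c-3:c+4].mean(1).astype(int),165)))
a=cv2.imread('pics/w3.png')[110:260,15:355];b=cv2.imread('pics/w4.png')
o=np.zeros((600,800,3),np.uint8);o[:345,:782]=cv2.resize(a,None,fx=2.3,fy=2.3,interpolation=cv2.INTER_CUBIC);o[345:,:408]=cv2.resize(b,(408,255))
cv2.imwrite('pics/c34.png',o)
E
```

```text
time: 5.68
eef_pos: [0.5935, 0.0887, 0.2329]
tcp_rot: [0.14, 0.99, 0.0, -0.001]
contact_force: [-0.2, -0.5, -3.9]
opening: 0.17
finger_force: 79.1
[0.59419483 0.08743435 0.23309376] [ 1.40637907e-01  9.90061082e-01 -1.24907037e-04 -1.31600463e-04]
w3 70 [(165, np.int64(174)), (166, np.int64(174)), (167, np.int64(173)), (168, np.int64(174)), (169, np.int64(174)), (170, np.int64(179)), (171, np.int64(162)), (172, np.int64(36)), (173, np.int64(37)), (174, np.int64(44)), (175, np.int64(43)), (176, np.int64(46)), (177, np.int64(44)), (178, np.int64(44)), (179, np.int64(44)), (180, np.int64(42)), (181, np.int64(43)), (182, np.int64(43)), (183, np.int64(43)), (184, np.int64(45)), (185, np.int64(57)), (186, np.int64(91)), (187, np.int64(149)), (188, np.int64(181)), (189, np.int64(176)), (190, np.int64(174)), (191, np.int64(174)), (192, np.int64(174)), (193, np.int64(175)), (194, np.int64(175)), (195, np.int64(177)), (196, np.int64(176)), (197, np.int64(172)), (198, np.int64(179)), (199, np.int64(176)), (200, np.int64(165)), (201, np.int64(157)), (202, np.int64(157)), (203, np.int64(161)), (2
[... 3679 characters left out ...]
64(133)), (173, np.int64(137)), (174, np.int64(138)), (175, np.int64(136)), (176, np.int64(135)), (177, np.int64(133)), (178, np.int64(134)), (179, np.int64(137)), (180, np.int64(132)), (181, np.int64(133)), (182, np.int64(135)), (183, np.int64(135)), (184, np.int64(135)), (185, np.int64(132)), (186, np.int64(135)), (187, np.int64(133)), (188, np.int64(135)), (189, np.int64(133)), (190, np.int64(102)), (191, np.int64(36)), (192, np.int64(46)), (193, np.int64(46)), (194, np.int64(46)), (195, np.int64(45)), (196, np.int64(46)), (197, np.int64(44)), (198, np.int64(45)), (199, np.int64(47)), (200, np.int64(51)), (201, np.int64(60)), (202, np.int64(78)), (203, np.int64(96)), (204, np.int64(102))]
```

View pics/c34.png

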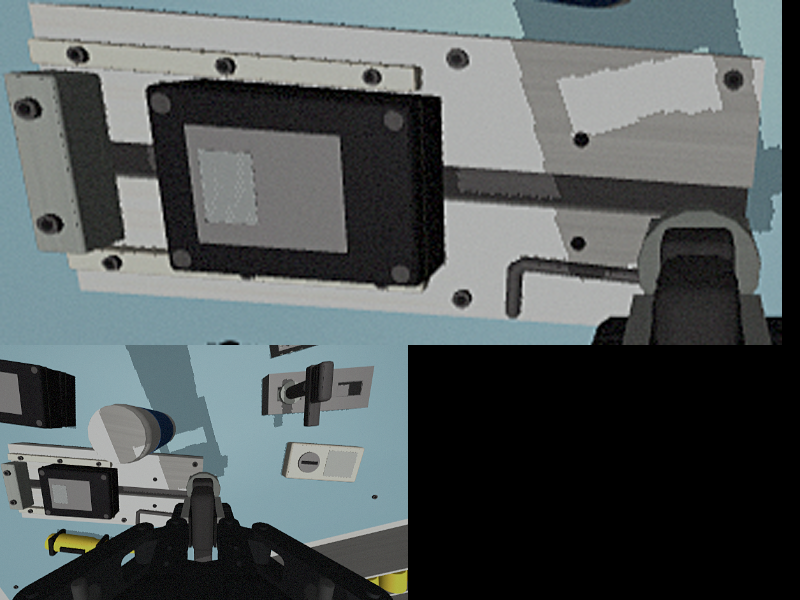

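```bash
cat > slot.py <<'E'
from h import *
def slot(n,cols,r0,r1,z=.03):
    g=cv2.GaussianBlur(cv2.cvtColor(cv2.imread(f'pics/{n}.png'),cv2.COLOR_BGR2GRAY),(5,1),0).astype(float)
    N,F=[],[]
    for c in cols:
        p=g[r0:r1,c]; d=np.diff(p); i=int(np.argmin(d)); lo=(p[max(i-3,0)]+46)/2
        k=next(k for k in range(max(i-3,0),len(p)-1) if p[k]>lo>=p[k+1]); a=k+(p[k]-lo)/(p[k]-p[k+1])
        f=int(k+9+np.argmax(d[k+9:k+22])); hi=p[min(f+4,len(p)-1)]*.75
        m=[j for j in range(f-3,f+4) if j+1<len(p) and p[j]<hi<=p[j+1]]
        if not m: continue
        b=m[0]+(hi-p[m[0]])/(p[m[0]+1]-p[m[0]])
        N.append(onz(n,(c,r0+a),z)[:2]);F.append(onz(n,(c,r0+b),z)[:2])
    N,F=np.array(N),np.array(F)
    q=np.polyfit(N[:,1],N[:,0],1);r=np.polyfit(F[:,1],F[:,0],1);q2=np.polyfit(N[:,1],N[:,0],1)
    yy=N[:,1].mean(); w=(np.polyval(r,yy)-np.polyval(q,yy))*np.cos(np.arctan(q[0]))
    print(n,'near',np.degrees(np.arctan(q[0])),'far',np.degrees(np.arctan(r[0])),'width',w,'mid x at y=0,-.1',[(np.polyval(q,y)+np.polyval(r,y))/2 for y in(.05,0,-.1)],'resid',np.std(N[:,0]-np.polyval(q,N[:,1])),np.std(F[:,0]-np.polyval(r,F[:,1])))
    return q,r
E
python3 - <<'E'
from slot import *
g=cv2.cvtColor(cv2.imread('pics/w4.png'),cv2.COLOR_BGR2GRAY)
for c in(210,270):print(c,list(zip(range(214,250),g[214:250,c].tolist())))
slot('w3',list(range(68,80))+list(range(214,236))+list(range(275,300)),162,215)
slot('w4',list(range(195,285)),214,255)
T=lambda x,y:(15+x/2.3-.3,110+y/2.3-.3)
E=onz('w3',T(442,180),.03);O=onz('w3',T(748,208),.03);S=onz('w3',T(120,160),.03)
print('housing end',E,'open',O,'stop',S,np.linalg.norm(E-O),np.linalg.norm(O-S))
E
```

```text
210 [(214, 184), (215, 185), (216, 182), (217, 182), (218, 179), (219, 184), (220, 184), (221, 184), (222, 164), (223, 56), (224, 77), (225, 77), (226, 74), (227, 72), (228, 77), (229, 71), (230, 39), (231, 41), (232, 45), (233, 53), (234, 78), (235, 75), (236, 125), (237, 188), (238, 184), (239, 182), (240, 182), (241, 183), (242, 183), (243, 179), (244, 184), (245, 182), (246, 181), (247, 180), (248, 181), (249, 180)]
270 [(214, 140), (215, 136), (216, 138), (217, 137), (218, 134), (219, 137), (220, 136), (221, 139), (222, 139), (223, 134), (224, 138), (225, 139), (226, 130), (227, 91), (228, 76), (229, 77), (230, 78), (231, 78), (232, 79), (233, 82), (234, 76), (235, 41), (236, 46), (237, 55), (238, 64), (239, 71), (240, 106), (241, 166), (242, 187), (243, 185), (244, 184), (245, 180), (246, 182), (247, 183), (248, 179), (249, 181)]
w3 near 20.73112518093324 far 20.618995235396685 width 0.01839937453758997 mid x at y=0,-.1 [np.float64(0.6594102250095766), np.float64(0.6405416463416826), np.float64(0.6028044890058947)] resid 0.0001597808590157731 0.0005924898318542635Traceback (most recent call last):
  File "<stdin>", line 5, in <module>
  File "slot.py", line 8, in slot
    f=int(k+9+np.argmax(d[k+9:k+22])); hi=p[min(f+4,len(p)-1)]*.75
              ~~~~~~~~~^^^^^^^^^^^^^
    return _wrapfunc(a, 'argmax', axis=axis, out=out, **kwds)
    return bound(*args, **kwds)
ValueError: attempt to get argmax of an empty sequence
```

```bash
sed -i 's/i=int(np.argmin(d))/i=int(np.argmin(d[:len(d)-22]))/' slot.py; python3 - <<'E'
from slot import *
q,r=slot('w3',list(range(68,80))+list(range(214,236))+list(range(275,300)),162,215)
slot('w4',list(range(195,265)),214,255)
T=lambda x,y:(15+x/2.3-.3,110+y/2.3-.3)
E=onz('w3',T(442,180),.03);O=onz('w3',T(748,208),.03);S=onz('w3',T(120,160),.03)
print('housing end',E,'open',O,'stop',S,np.linalg.norm(E-O),np.linalg.norm(O-S))
# fixture corner screws/corners in top view
for n,u in (('TL',(310+65/3,135+24/3)),('BL',(310+12/3,135+175/3)),('BR',(310+376/3,135+305/3)),('TR',(310+429/3,135+152/3))):print(n,onz('top0',u,.03))
# height check: point on slot edge at the open end / screw seen in both views
print('screw tri',tri('w3',T(581,139),'w4',(155/.6375,(479-345)/.6375)))
s=telemetry.get_state();t=R.from_quat(s['tcp_rot']).as_matrix();print(s['eef_pos'],t,np.degrees(np.arctan2(t[0,1],t[1,1])))
E
```

```text
w3 near 20.73112518093324 far 20.618995235396685 width 0.01839937453758997 mid x at y=0,-.1 [np.float64(0.6594102250095766), np.float64(0.6405416463416826), np.float64(0.6028044890058947)] resid 0.0001597808590157731 0.0005924898318542635
w4 near 20.790088357585145 far 20.74604560185553 width 0.018386094185864513 mid x at y=0,-.1 [np.float64(0.6599457257817791), np.float64(0.6409843854706614), np.float64(0.6030617048484259)] resid 0.00012491172347162984 4.3461907906971544e-05
housing end [ 0.60625736 -0.08721457  0.03      ] open [0.66590772 0.06166647 0.03      ] stop [ 0.54937517 -0.24271625  0.03      ] 0.16038619222727682 0.32592741735562925
TL [0.72841309 0.03462168 0.03      ]
BL [0.58711554 0.08595888 0.03      ]
BR [ 0.46188392 -0.24893298  0.03      ]
TR [ 0.60288176 -0.301713    0.03      ]
screw tri (array([ 0.6065118 , -0.01073573,  0.02965949]), np.float64(0.00027171633357570067))
[0.59419483 0.08743435 0.23309376] [[-9.60441923e-01  2.78480204e-01 -2.95718322e-04]
 [ 2.78480270e-01  9.60441927e-01 -2.10315165e-04]
 [ 2.25451665e-04 -2.84347220e-04 -9.99999934e-01]] 16.169520154309403
```

```bash
python3 - <<'E'
from h import *
E_={'w3':([0.63344896,0.0435994,0.23147985],[1.42040173e-01,9.89859469e-01,1.75783748e-04,-1.67022175e-03]),'w4':([0.59419483,0.08743435,0.23309376],[1.40637907e-01,9.90061082e-01,-1.24907037e-04,-1.31600463e-04])}
for n in E_:
    g=cv2.imread(f'pics/{n}.png').astype(int)
    e=np.array(E_[n][0]);T=R.from_quat(E_[n][1]).as_matrix()
    print(n,[(r,g[r,316:322].mean(0).astype(int).tolist()) for r in range(194,215)])
    for z in(.0397,.0477):
        for r in(199,200,201,202): print(z,r,(T.T@(onz(n,(318.7,r),e[2]-z)-e))[:2].round(4))
E
```

```text
w3 [(194, [45, 45, 46]), (195, [46, 46, 48]), (196, [48, 47, 48]), (197, [44, 43, 45]), (198, [47, 48, 49]), (199, [52, 53, 54]), (200, [48, 50, 48]), (201, [62, 66, 63]), (202, [95, 99, 96]), (203, [99, 101, 99]), (204, [97, 103, 98]), (205, [98, 102, 100]), (206, [99, 104, 101]), (207, [104, 108, 106]), (208, [95, 100, 97]), (209, [12, 12, 13]), (210, [16, 16, 18]), (211, [23, 22, 26]), (212, [23, 26, 26]), (213, [23, 22, 24]), (214, [23, 21, 24])]
0.0397 199 [0.0184 0.0001]
0.0397 200 [0.0177 0.0001]
0.0397 201 [0.0171 0.0001]
0.0397 202 [0.0164 0.0001]
0.0477 199 [0.0162 0.0001]
0.0477 200 [0.0155 0.0001]
0.0477 201 [0.0148 0.0001]
0.0477 202 [0.0141 0.0001]
w4 [(194, [126, 122, 106]), (195, [126, 122, 106]), (196, [126, 122, 104]), (197, [129, 126, 106]), (198, [120, 116, 99]), (199, [61, 61, 58]), (200, [47, 50, 50]), (201, [67, 71, 69]), (202, [100, 104, 101]), (203, [103, 108, 104]), (204, [101, 107, 103]), (205, [102, 105, 103]), (206, [104, 108, 106]), (207, [109, 114, 111]), (208, [99, 103, 100]), (209, [14, 12, 14]), (210, [22, 20, 21]), (211, [22, 27, 27]), (212, [25, 24, 27]), (213, [24, 24, 22]), (214, [28, 28, 30])]
0.0397 199 [0.0192 0.0015]
0.0397 200 [0.0185 0.0015]
0.0397 201 [0.0179 0.0015]
0.0397 202 [0.0172 0.0015]
0.0477 199 [0.017  0.0015]
0.0477 200 [0.0163 0.0015]
0.0477 201 [0.0156 0.0015]
0.0477 202 [0.0149 0.0015]
```

```bash
echo '{"moves":[[-0.03,-0.015,0,0,0,0.04,0],[-0.06,-0.03,0,0,0,0.08,0],[-0.072,-0.0355,0.02,0,0,0.08,0],[-0.072,-0.0355,0.06,0,0,0.08,0],[-0.072,-0.0355,0.1,0,0,0.08,0],[-0.072,-0.0355,0.115,0,0,0.08,0],[-0.072,-0.0355,0.115,0,0,0.08,0]]}' | python3 inch.py
python3 - <<'E'
from slot import *
E=[]
for n in('w5','w6','w7'):
    shot('wrist',n); s=telemetry.get_state(); E.append(s['eef_pos']); print(s['eef_pos'])
e=np.mean(E,0);t=R.from_quat(s['tcp_rot']).as_matrix();print(np.degrees(np.arctan2(t[0,1],t[1,1])))
print('offset from slot x',(e[0]-.6408-.379*e[1])*.935, 'fix y',(e[:2]-[.6,-.107])@[.354,.935])
for P in([.6638,.061,.03],[.6408,0,.03],[.61,-.08,.03]):print(proj('w7',P))
cv2.imwrite('pics/w7c.png',cv2.resize(cv2.imread('pics/w7.png')[120:380,100:420],None,fx=2.3,fy=2.3,interpolation=cv2.INTER_CUBIC))
E
```

```text
time: 6.6
eef_pos: [0.6529, 0.0315, 0.1164]
tcp_rot: [0.182, 0.983, -0.0, -0.002]
contact_force: [-0.9, -0.3, -3.7]
opening: 0.174
finger_force: 78.9
[0.6543279  0.03133875 0.11856856]
[0.65524464 0.03123731 0.1200389 ]
[0.65564431 0.03113644 0.12077334]
20.938279432141503
offset from slot x 0.002275105063237756 fix y 0.14874764965738577
[355.14615849 200.78568182]
[275.79845049 201.24841095]
[171.38309796 201.15965754]
```

View pics/w7c.png

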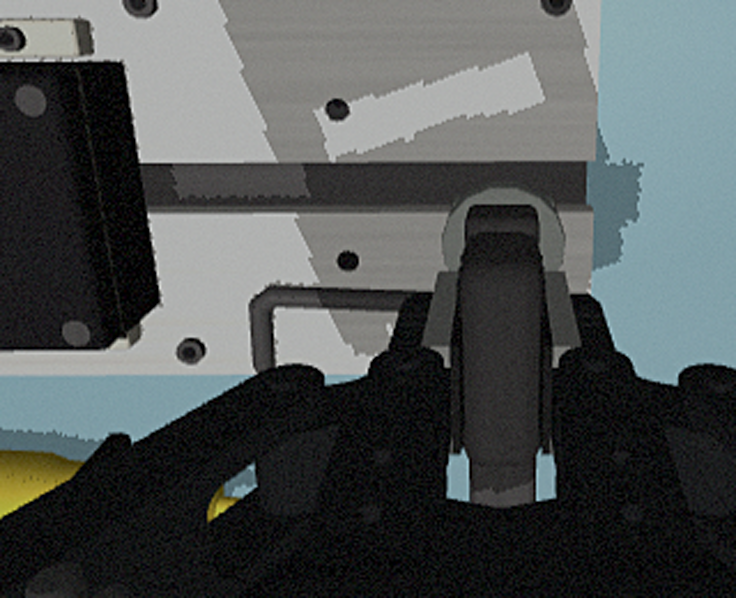

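```bash
echo '{"moves":[[0,0,0,0,0,0,0],[0,0,0,0,0,0,0],[0,0,0,0,0,0,0]]}' | python3 inch.py | head -2
python3 - <<'E'
from slot import *
s0=telemetry.get_state();shot('wrist','w8');s=telemetry.get_state(); print(s0['eef_pos'],s['eef_pos'],s['dq'].round(3))
e=(s0['eef_pos']+s['eef_pos'])/2;t=R.from_quat(s['tcp_rot']).as_matrix();print(np.degrees(np.arctan2(t[0,1],t[1,1])))
for n in('w7','w8'):
    q,r=slot(n,list(range(185,285)),175,220)
    m=(q+r)/2; print('off along fix x',(e[0]-np.polyval(m,e[1]))*np.cos(np.arctan(m[0])))
O=onz('w8',(100+586/2.3,120+185/2.3),.03); H=onz('w8',(100+152/2.3,120+185/2.3),.03)
u=np.array([.354,.935]);print('open',O,'housing end',H,'axis to open',(O[:2]-e[:2])@u,'axis to housing end',(e[:2]-H[:2])@u)
print(t)
E
```

```text
time: 7.12
eef_pos: [0.6543, 0.0311, 0.1189]
[0.6542933  0.03113132 0.11887402] [0.6541758  0.03113704 0.11862056] [ 0.     0.004  0.002  0.    -0.001 -0.   ]
20.958740285035415
w7 near 20.549632190440843 far 20.434684967386325 width 0.01854348893297848 mid x at y=0,-.1 [np.float64(0.6591687211821913), np.float64(0.6404822648824864), np.float64(0.6031093522830764)] resid 0.00010194294037559153 0.00019649435520748936
off along fix x 0.00198259836936983
w8 near 20.52580874772457 far 20.244865353699918 width 0.018383201738927782 mid x at y=0,-.1 [np.float64(0.658860260373127), np.float64(0.6402798641572846), np.float64(0.6031190717255998)] resid 0.00014503223256749967 0.0003015602715481952
off along fix x 0.0022356051227497976
open [0.66192624 0.06072092 0.03      ] housing end [ 0.60664861 -0.08314606  0.03      ] axis to open 0.030386462637091605 axis to housing end 0.12369744897641576
[[-9.33838176e-01  3.57695567e-01  3.76680265e-04]
 [ 3.57695576e-01  9.33838248e-01 -4.63835150e-05]
 [-3.68349616e-04  9.14221672e-05 -9.99999928e-01]]
```

```bash
echo '{"moves":[[0.002,0,0.005,0,0,-0.005,0],[0.002,0,0.012,0,0,-0.005,0],[0.002,0,0.018,0,0,-0.005,0],[0.002,0,0.022,0,0,-0.005,0],[0.002,0,0.022,0,0,-0.005,0],[0.002,0,0.022,0,0,-0.005,0]]}' | python3 inch.py; echo '{"moves":[[0,0,0.004,0,0,0,0],[0,0,0.008,0,0,0,0],[0,0,0.008,0,0,0,0]]}' | python3 inch.py
```

```text
time: 7.92
eef_pos: [0.6525, 0.0319, 0.0966]
tcp_rot: [0.179, 0.984, 0.0, 0.0]
contact_force: [-0.3, -0.4, -2.7]
opening: 0.171
finger_force: 79.0
time: 8.3
eef_pos: [0.6518, 0.0319, 0.0876]
tcp_rot: [0.179, 0.984, -0.0, -0.001]
contact_force: [0.9, 0.4, -4.3]
opening: 0.174
finger_force: 79.0
```

```bash
echo '{"moves":[[0,0,0.004,0,0,0,0],[0,0,0.007,0,0,0,0],[0,0,0.009,0,0,0,0],[0,0,0.01,0,0,0,0],[0,0,0.01,0,0,0,0],[0,0,0.01,0,0,0,0]]}' | python3 inch.py
```

```text
time: 9.05
eef_pos: [0.6524, 0.0318, 0.0785]
tcp_rot: [0.179, 0.984, 0.0, 0.0]
contact_force: [-0.0, 1.2, -4.0]
opening: 0.174
finger_force: 79.0
```

```bash
echo '{"moves":[[0,0,0.001,0,0,0,0],[0,0,0.001,0,0,0,0],[0,0,0.001,0,0,0,0]]}' | python3 inch.py;echo '{"moves":[[0,0,0.001,0,0,0,0],[0,0,0.001,0,0,0,0],[0,0,0.001,0,0,0,0]]}' | python3 inch.py
```

```text
time: 9.43
eef_pos: [0.6525, 0.0318, 0.0778]
tcp_rot: [0.179, 0.984, 0.0, 0.0]
contact_force: [-1.0, -0.9, -0.3]
opening: 0.172
finger_force: 79.5
time: 9.8
eef_pos: [0.6526, 0.0319, 0.0777]
tcp_rot: [0.179, 0.984, -0.0, 0.0]
contact_force: [-2.1, 0.3, 5.2]
opening: 0.175
finger_force: 80.5
```

```bash
echo '{"moves":[[0,-0.01,-0.0005,0,0,0,0],[0,-0.025,-0.0005,0,0,0,0],[0,-0.04,-0.0005,0,0,0,0],[0,-0.05,-0.0005,0,0,0,0],[0,-0.05,-0.0005,0,0,0,0]]}' | python3 inch.py;echo '{"moves":[[0,-0.01,0,0,0,0,0],[0,-0.02,0,0,0,0,0],[0,-0.03,0,0,0,0,0],[0,-0.04,0,0,0,0,0],[0,-0.045,0,0,0,0,0],[0,-0.045,0,0,0,0,0]]}' | python3 inch.py
python3 - <<'E'
from slot import *
shot('wrist','w9');s=telemetry.get_state();e=s['eef_pos'];print(e)
q,r=slot('w9',list(range(30,60)),150,230)
E
```

```text
time: 10.42
eef_pos: [0.6348, -0.0167, 0.0777]
tcp_rot: [0.18, 0.984, -0.001, 0.001]
contact_force: [0.8, 2.1, 5.0]
opening: 0.171
finger_force: 80.5
time: 11.18
eef_pos: [0.6191, -0.058, 0.0777]
tcp_rot: [0.18, 0.984, 0.0, 0.001]
contact_force: [1.7, 4.0, 5.8]
opening: 0.175
finger_force: 80.5
[ 0.61908063 -0.05798391  0.07775207]
w9 near 8.084082619121368 far 0.21538740135600049 width 0.006975637313881749 mid x at y=0,-.1 [np.float64(0.5403623308056772), np.float64(0.536717408653417), np.float64(0.5294275643488964)] resid 0.00034578692693033994 0.0025452542104431324
```

View pics/w9.png

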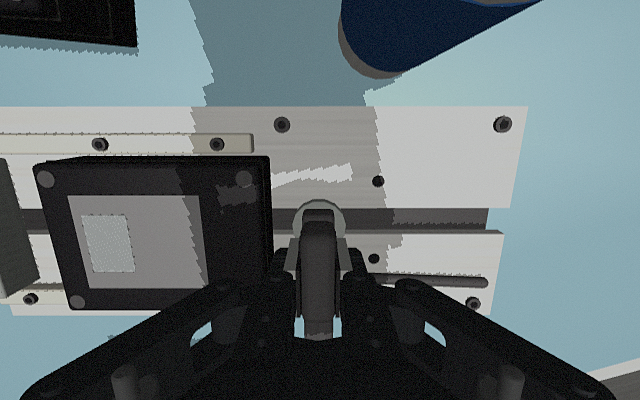

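```bash
echo '{"moves":[[0,-0.004,0,0,0,0,0],[0,-0.008,0,0,0,0,0],[0,-0.012,0,0,0,0,0],[0,-0.016,0,0,0,0,0],[0,-0.02,0,0,0,0,0],[0,-0.024,0,0,0,0,0],[0,-0.028,0,0,0,0,0],[0,-0.032,0,0,0,0,0],[0,-0.036,0,0,0,0,0],[0,-0.04,0,0,0,0,0]]}' | python3 inch.py; echo '{"moves":[[0,-0.003,0,0,0,0,0],[0,-0.006,0,0,0,0,0],[0,-0.009,0,0,0,0,0],[0,-0.012,0,0,0,0,0],[0,-0.014,0,0,0,0,0],[0,-0.014,0,0,0,0,0]]}' | python3 inch.py
```

```text
time: 12.48
eef_pos: [0.6053, -0.0939, 0.0778]
tcp_rot: [0.18, 0.984, 0.001, 0.001]
contact_force: [3.3, 7.3, 4.8]
opening: 0.17
finger_force: 80.4
time: 13.22
eef_pos: [0.6002, -0.1072, 0.0777]
tcp_rot: [0.18, 0.984, 0.001, 0.001]
contact_force: [2.3, 6.9, 5.8]
opening: 0.172
finger_force: 80.4
```

```bash
echo '{"moves":[[0,-0.002,0,0,0,0,0],[0,-0.004,0,0,0,0,0],[0,-0.006,0,0,0,0,0],[0,-0.007,0,0,0,0,0],[0,-0.007,0,0,0,0,0]]}' | python3 inch.py; echo '{"moves":[[0,-0.001,0,0,0,0,0],[0,-0.002,0,0,0,0,0],[0,-0.002,0,0,0,0,0]]}' | python3 inch.py; echo '{"moves":[[0,-0.001,0,0,0,0,0],[0,-0.002,0,0,0,0,0],[0,-0.002,0,0,0,0,0]]}' | python3 inch.py
```

```text
time: 13.85
eef_pos: [0.5978, -0.1136, 0.0778]
tcp_rot: [0.18, 0.984, 0.001, 0.001]
contact_force: [2.6, 7.1, 5.0]
opening: 0.171
finger_force: 80.4
time: 14.22
eef_pos: [0.5971, -0.1154, 0.0778]
tcp_rot: [0.18, 0.984, 0.001, 0.001]
contact_force: [3.6, 7.9, 6.0]
opening: 0.174
finger_force: 80.4
time: 14.6
eef_pos: [0.5965, -0.1169, 0.0778]
tcp_rot: [0.18, 0.984, 0.002, 0.001]
contact_force: [3.4, 8.4, 5.6]
opening: 0.17
finger_force: 80.5
```

```bash
echo '{"moves":[[0,-0.001,0,0,0,0,0],[0,-0.001,0,0,0,0,0]]}' | python3 inch.py;echo '{"moves":[[0,-0.001,0,0,0,0,0],[0,-0.001,0,0,0,0,0]]}' | python3 inch.py;echo '{"moves":[[0,-0.001,0,0,0,0,0],[0,-0.001,0,0,0,0,0]]}' | python3 inch.py
```

```text
time: 14.85
eef_pos: [0.5964, -0.1172, 0.0778]
tcp_rot: [0.181, 0.984, 0.003, 0.001]
contact_force: [4.1, 11.0, 6.0]
opening: 0.168
finger_force: 80.5
time: 15.1
eef_pos: [0.5964, -0.1174, 0.0779]
tcp_rot: [0.181, 0.984, 0.003, 0.001]
contact_force: [5.1, 11.1, 6.2]
opening: 0.17
finger_force: 80.5
time: 15.35
eef_pos: [0.5962, -0.1176, 0.0779]
tcp_rot: [0.181, 0.983, 0.004, 0.002]
contact_force: [4.3, 13.3, 7.3]
opening: 0.174
finger_force: 80.6
```

```bash
cat > gap.py <<'E'
from slot import *
def gap(fn,xo):
    c=shot('top',fn);g=cv2.cvtColor(c['pixels'],cv2.COLOR_RGB2GRAY)
    u=np.array([.352,.936]);v=np.array([.936,-.352]);C=np.array([.5999,-.1075])
    return [(y,int(g[tuple(np.round(proj(fn,[*(C+v*xo+u*y/1e3),.056])[::-1]).astype(int))])) for y in range(-176,-120,3)]
for x in(-.035,.035):print(gap('t%d'%(x*1000),x))
t=cv2.imread('pics/top0.png')
E
python3 gap.py
echo '{"moves":[[0,0.0005,0,0,0,0.1,0],[0,0.001,0,0,0,0.25,0],[0,0.0015,0,0,0,0.4,0],[0,0.0015,0,0,0,0.56,0],[0,0.0015,0,0,0,0.72,0],[0,0.0015,0,0,0,0.88,0]]}' | python3 inch.py
```

```text
[(-176, 169), (-173, 154), (-170, 153), (-167, 149), (-164, 89), (-161, 88), (-158, 156), (-155, 151), (-152, 110), (-149, 43), (-146, 44), (-143, 47), (-140, 42), (-137, 43), (-134, 46), (-131, 43), (-128, 42), (-125, 48), (-122, 46)]
[(-176, 165), (-173, 143), (-170, 145), (-167, 145), (-164, 148), (-161, 148), (-158, 150), (-155, 150), (-152, 131), (-149, 49), (-146, 62), (-143, 77), (-140, 65), (-137, 47), (-134, 37), (-131, 41), (-128, 40), (-125, 43), (-122, 42)]
time: 16.2
eef_pos: [0.5968, -0.1179, 0.0778]
tcp_rot: [0.584, 0.812, 0.003, 0.001]
contact_force: [5.5, 9.4, 4.9]
opening: 0.169
finger_force: 80.5
```

```bash
echo '{"moves":[[0,0,0,0,0,0.15,0],[0,0,0,0,0,0.3,0],[0,0,0,0,0,0.45,0],[0,0,0,0,0,0.6,0],[0,0,0,0,0,0.69,0],[0,0,0,0,0,0.69,0],[0,0,0,0,0,0.69,0]]}' | python3 inch.py; python3 gap.py; python3 -c "
from h import *
s=telemetry.get_state();t=R.from_quat(s['tcp_rot']).as_matrix();print(np.degrees(np.arctan2(t[0,1],t[1,1])),t,s['wrist_torque'],s['qpos'])"
```

```text
time: 17.08
eef_pos: [0.5967, -0.1176, 0.0778]
tcp_rot: [0.823, 0.568, 0.003, -0.001]
contact_force: [4.6, 9.8, 5.4]
opening: 0.172
finger_force: 80.4
[(-176, 169), (-173, 156), (-170, 152), (-167, 147), (-164, 88), (-161, 86), (-158, 156), (-155, 150), (-152, 111), (-149, 42), (-146, 40), (-143, 45), (-140, 43), (-137, 44), (-134, 42), (-131, 44), (-128, 43), (-125, 50), (-122, 44)]
[(-176, 164), (-173, 144), (-170, 144), (-167, 144), (-164, 146), (-161, 149), (-158, 148), (-155, 149), (-152, 131), (-149, 50), (-146, 64), (-143, 75), (-140, 64), (-137, 38), (-134, 37), (-131, 41), (-128, 41), (-125, 40), (-122, 42)]
110.76358410882345 [[ 0.35449383  0.93504836  0.00432212]
 [ 0.9350409  -0.35451167  0.00447135]
 [ 0.00571317  0.00245629 -0.99998066]] [ 2.08624235 -0.97315274 -0.00299957] [-0.36368269  0.30819906  1.85196759  0.00688777  0.97898806 -0.00513227]
```

```bash
echo '{"moves":[[0.0005,0,-0.0005,0,0,0,0],[0.0005,0,-0.0005,0,0,0,0.3],[0.0005,0,-0.0005,0,0,0,0.6],[0.0005,0,-0.0005,0,0,0,0.8],[0.0005,0,-0.0005,0,0,0,0.8],[0.0005,0,-0.0005,0,0,0,0.8]]}' | python3 inch.py 20; python3 -c "
from h import *
shot('wrist','w10');print(telemetry.get_state()['eef_pos'])"
```

```text
time: 17.92
eef_pos: [0.5953, -0.119, 0.0772]
tcp_rot: [0.822, 0.569, -0.0, -0.0]
contact_force: [-0.2, -0.3, -0.1]
opening: 0.801
finger_force: 0.0
[ 0.59532592 -0.11890436  0.0772829 ]
```

```bash
echo '{"moves":[[0,0,-0.01,0,0,0,0.8],[0,0,-0.03,0,0,0,0.8],[0,0,-0.06,0,0,0,0.8],[0,0,-0.1,0,0,0,0.8],[0,0,-0.15,0,0,0,0.8],[0,0,-0.2,0,0,0,0.8],[0,0,-0.2,0,0,0,0.8],[0,0,-0.2,0,0,0,0.8]]}' | python3 inch.py; python3 gap.py; python3 - <<'E'
from h import *
shot('wrist','w11');shot('scene','s2')
s=telemetry.get_state();print(s['eef_pos'])
u=np.array([.352,.936]);v=np.array([.936,-.352]);A=np.array([.5967,-.1176])
for n,xy,z in(('axis collar',A,.038),('grip top',A,.107),('nose tip',A-.052*u,.085),('grip far',A+.022*u,.107)):
    print(n,proj('w11',[*xy,z]),proj('t35',[*xy,z]))
g=cv2.cvtColor(cv2.imread('pics/w11.png'),cv2.COLOR_BGR2GRAY)
m=cv2.inRange(g,0,38);print(m.mean())
for r in range(20,400,12):print(r,''.join('%3d'%(x//2) for x in g[r,200:440:10]))
E
```

```text
time: 18.98
eef_pos: [0.5953, -0.1187, 0.2783]
tcp_rot: [0.822, 0.569, 0.0, 0.001]
contact_force: [0.2, -0.1, -0.5]
opening: 0.795
finger_force: 0.0
[(-176, 168), (-173, 156), (-170, 154), (-167, 148), (-164, 89), (-161, 87), (-158, 140), (-155, 75), (-152, 73), (-149, 64), (-146, 39), (-143, 50), (-140, 72), (-137, 70), (-134, 57), (-131, 38), (-128, 56), (-125, 62), (-122, 62)]
[(-176, 164), (-173, 145), (-170, 147), (-167, 146), (-164, 147), (-161, 150), (-158, 150), (-155, 137), (-152, 84), (-149, 70), (-146, 66), (-143, 53), (-140, 47), (-137, 70), (-134, 68), (-131, 59), (-128, 16), (-125, 23), (-122, 28)]
[ 0.59463541 -0.11848996  0.27548252]
axis collar [318.16970979 172.68323871] [387.09159767 188.60862763]
grip top [318.15347786 183.83228792] [389.5455925  186.40853265]
nose tip [318.18194036 222.32494323] [407.0747105  193.67066808]
grip far [318.142541   163.54036024] [381.67787841 183.60475771]
58.44181640625
20  78 78 80 80 82 81 30 87 87 87 87 60 40 87 87 86 25 42 88 81 81 79 79 79
32  76 78 79 81 82 82 87 85 87 86 86 60 40 86 86 87 97 87 87 81 80 80 80 77
44  79 78 80
[... 1592 characters left out ...]
7 39  8
296   0 14  8  1  5 73 74 74 74 74 75 74 75 75 73 75 74 73 74 63  5 18  9  1
308  12  8  2  8 74 73 74 74 74 74 72 75 75 73 75 73 76 74 75 74 11  4 13  7
320   4  6  6  3 74 73 74 74 73 71 72 74 73 73 73 73 73 74 74 73  4  4  6 10
332   3  1  9  2  5 74 73 73 73 73 73 74 73 72 74 74 74 73 73 74  7 13  0  8
344   0  3  4 10 10 78 41  5 10  1  8  3 11  0  5  9  3  5 76 10 14  0  5  2
356   3  4  3  4  5  5  4  7 10 12  8 10  3  7  3 10  1  8  5  6 10 10  7 10
368  10  7  8  3  0 14 10  4  4  8  3  7  7  8 11  6  5  8  7  1  2  0  3  1
380   6  7  4  3  0 12  7  4  2  0  2  1  8  3  2  8  0  0  6 10  0  7  4  3
392   5  2 10  0  7  4  7  6  4  6  9  0  4  6  2  8  6  1  8  6  2  8  4 12
```

```bash
python3 - <<'E'
from h import *
u=np.array([.352,.936]);v=np.array([.936,-.352]);A=np.array([.5967,-.1176])
def p(n,x,y,z):print(n,proj('w11',[*(A+v*x+u*y),z]).round(1))
p('rim open',0,.018,.038);p('rim side',.018,0,.038);p('rim side-',-.018,0,.038);p('hous base',-.04,-.018,.03);p('hous base+',.04,-.018,.03);p('hous top',.04,-.018,.068);p('hous top far',.03,-.138,.068);p('stop face top',.03,-.138,.056);p('stop back?',.03,-.158,.056)
g=cv2.imread('pics/w11.png',0)
for r in range(148,200,2):print(r,g[r,296:342:2].tolist())
print('hous +x col',[(r,int(g[r,342])) for r in range(174,196)]);print('stop',[(r,int(g[r,345]),int(g[r,293])) for r in range(256,300,2)])
E
```

```text
rim open [318.2 158.9]
rim side [331.9 172.7]
rim side- [304.4 172.7]
hous base [288.6 184.9]
hous base+ [347.8 184.8]
hous top [350.8 191.5]
hous top far [340.7 278.7]
stop face top [340.  274.2]
stop back? [339.7 287. ]
148 [135, 134, 135, 136, 132, 126, 139, 155, 47, 51, 47, 54, 43, 47, 39, 147, 136, 138, 129, 135, 135, 133, 134]
150 [131, 133, 135, 132, 133, 126, 134, 151, 40, 42, 53, 54, 43, 51, 36, 144, 134, 136, 133, 138, 137, 135, 134]
152 [133, 135, 135, 134, 134, 128, 135, 152, 49, 52, 50, 42, 44, 56, 41, 143, 135, 132, 130, 131, 132, 135, 135]
154 [135, 134, 133, 136, 131, 128, 136, 151, 48, 51, 50, 45, 48, 47, 35, 146, 136, 135, 134, 132, 135, 134, 134]
156 [128, 126, 129, 154, 130, 126, 130, 152, 46, 48, 42, 42, 53, 41, 30, 140, 138, 132, 134, 136, 137, 133, 135]
158 [180, 179, 177, 178, 125, 125, 133, 146, 47, 30, 25, 33, 30, 34, 27, 66, 140, 138, 136, 132, 135, 136, 132]
160 [176, 174, 176, 179, 125, 129, 137, 147, 65, 38, 26, 36, 33, 32, 36, 23, 134, 138, 133, 133, 130, 131, 130]
162 [174, 177, 171, 180, 126, 127, 143, 86, 117, 19, 30, 18, 25, 19, 26, 19, 108, 127, 13
[... 1795 characters left out ...]
, 25, 1, 15, 30, 28, 15, 34, 43, 44, 43, 44, 44, 30, 14, 23, 26, 21, 26, 17, 11]
hous +x col [(174, 129), (175, 125), (176, 127), (177, 130), (178, 126), (179, 128), (180, 129), (181, 130), (182, 129), (183, 134), (184, 128), (185, 0), (186, 17), (187, 14), (188, 4), (189, 6), (190, 11), (191, 15), (192, 0), (193, 30), (194, 14), (195, 22)]
stop [(256, 30, 31), (258, 33, 31), (260, 35, 28), (262, 28, 37), (264, 26, 35), (266, 30, 17), (268, 32, 31), (270, 66, 37), (272, 76, 35), (274, 74, 26), (276, 50, 46), (278, 143, 152), (280, 137, 152), (282, 141, 150), (284, 138, 143), (286, 138, 141), (288, 138, 132), (290, 150, 149), (292, 147, 149), (294, 151, 151), (296, 150, 147), (298, 150, 150)]
```

```bash
python3 - <<'E'
from h import *
from scipy.optimize import least_squares
g=np.mean([cv2.cvtColor(shot('wrist','w12')['pixels'],cv2.COLOR_RGB2GRAY).astype(float) for _ in range(8)],0)
np.save('pics/w12avg.npy',g)
for r in range(156,188):print(r,g[r,[304,305,306,307,308,309,310,311,327,328,329,330,331,332,333,334]].astype(int).tolist())
u=np.array([.352,.936]);v=np.array([.936,-.352]);A=np.array([.5967,-.1176])
H=[]
for c in (296,300,337,342):
    p=g[180:192,c]; k=next(k for k in range(11) if p[k]>65>=p[k+1]); r=180+k+(p[k]-65)/(p[k]-p[k+1]); H.append((onz('w12',(c,r),.03)[:2]-A)@u)
print('housing base y rel axis',H)
E
```

```text
156 [130, 128, 129, 133, 133, 142, 105, 44, 136, 135, 135, 136, 133, 135, 134, 133]
157 [138, 127, 127, 134, 136, 141, 105, 44, 139, 135, 134, 136, 134, 134, 134, 135]
158 [152, 126, 128, 133, 135, 142, 104, 43, 144, 136, 135, 136, 134, 135, 133, 134]
159 [129, 127, 126, 132, 134, 142, 104, 41, 136, 140, 137, 134, 134, 135, 134, 135]
160 [129, 127, 128, 132, 135, 141, 99, 65, 94, 133, 139, 136, 135, 135, 133, 133]
161 [141, 126, 128, 133, 137, 126, 90, 102, 92, 95, 133, 138, 136, 133, 135, 134]
162 [144, 127, 128, 136, 127, 95, 91, 113, 109, 89, 102, 135, 137, 134, 132, 134]
163 [124, 127, 130, 130, 94, 90, 106, 110, 109, 107, 88, 107, 133, 137, 134, 133]
164 [131, 130, 129, 104, 84, 102, 105, 102, 96, 108, 100, 84, 116, 137, 136, 133]
165 [143, 127, 122, 99, 99, 102, 106, 95, 80, 105, 100, 94, 107, 137, 134, 134]
166 [137, 129, 116, 97, 101, 102, 107, 89, 75, 107, 102, 101, 100, 129, 137, 134]
167 [125, 130, 106, 94, 100, 103, 105, 89, 75, 109, 104, 103, 99, 124, 138, 134]
168 [128, 130, 97, 98, 98, 102, 105, 89, 78, 108, 103, 100, 95, 113, 137, 134]
169 [131, 123, 99, 100, 99, 101,
[... 890 characters left out ...]
80, 105, 111, 129, 135, 133, 132, 133]
181 [129, 130, 125, 129, 136, 127, 106, 86, 83, 116, 129, 136, 134, 133, 133, 132]
182 [129, 130, 127, 131, 135, 142, 117, 64, 101, 137, 136, 136, 136, 135, 136, 133]
183 [131, 132, 129, 132, 136, 141, 115, 44, 110, 141, 135, 137, 135, 136, 136, 135]
184 [108, 106, 102, 106, 110, 114, 91, 34, 84, 114, 110, 109, 109, 110, 111, 109]
185 [0, 0, 0, 0, 1, 0, 1, 3, 5, 0, 0, 2, 0, 0, 0, 0]
186 [7, 9, 5, 9, 4, 2, 7, 8, 9, 5, 7, 8, 2, 7, 5, 6]
187 [6, 3, 13, 9, 5, 7, 11, 7, 8, 5, 7, 10, 8, 10, 8, 12]
housing base y rel axis [np.float64(-0.017632722170369874), np.float64(-0.017640500985373876), np.float64(-0.017718049900724578), np.float64(-0.017728528829196386)]
```

```bash
python3 - <<'E'
from h import *
from scipy.optimize import least_squares
u=np.array([.352,.936]);v=np.array([.936,-.352]);A=np.array([.5967,-.1176])
E=[(306,176.7),(307,177.7),(308,179.6),(309,180.5),(328,181.1),(329,180.4),(330,178.9),(331,177.5),(332,175.9)]
T=[(309,161.3),(308,162.3),(307,163.4),(328,160.4),(329,161.4),(330,162.6),(331,163.9)]
L=lambda S,z:np.array([((onz('w12',e,z)[:2]-A)@v,(onz('w12',e,z)[:2]-A)@u) for e in S])
P=L(E,.038);f=least_squares(lambda c:np.hypot(*(P-c).T)-.018,[0,0]);print('fit',f.x,f.fun.round(4))
f2=least_squares(lambda c:np.hypot(*(P-c[:2]).T)-c[2],[0,0,.018]);print('free R',f2.x)
Q=L(T,.030);f3=least_squares(lambda c:np.hypot(*(Q-c).T)-.018,[0,0]);print('open side, bottom rim',f3.x)
s=telemetry.get_state();print(s['eef_pos'],s['time'])
E
```

```text
fit [0.00228821 0.00160251] [ 0.0004 -0.0002  0.0001 -0.0001 -0.0002  0.0001 -0.0001  0.      0.0003]
free R [0.00228614 0.00263592 0.01861736]
open side, bottom rim [0.00234766 0.00156805]
[ 0.59541488 -0.11876983  0.27719649] 19.575
```

```bash
echo '{"moves":[[0,0,0.05,0,0,0,0.8],[0,0,0.1,0,0,0,0.8],[0,0,0.15,0,0,0,0.8],[0,0,0.185,0,0,0,0.8],[0,0,0.199,0,0,0,0.8],[0,0,0.199,0,0,0,0.8],[0,0,0.199,0,0,0,0.8],[0,0,0.199,0,0,0,0.8]]}' | python3 inch.py 40; echo '{"moves":[[0,0,0,0,0,0,0],[0,0,0,0,0,0,0],[0,0,0,0,0,0,0],[0,0,0,0,0,0,0],[0,0,0,0,0,0,0],[0,0,0,0,0,0,0]]}' | python3 inch.py
```

```text
time: 20.58
eef_pos: [0.5967, -0.1192, 0.0805]
tcp_rot: [0.822, 0.569, 0.001, 0.002]
contact_force: [0.0, -0.1, -0.3]
opening: 0.8
finger_force: 0.0
time: 21.32
eef_pos: [0.5956, -0.1188, 0.0785]
tcp_rot: [0.822, 0.569, 0.0, 0.0]
contact_force: [0.7, -0.5, 0.5]
opening: 0.179
finger_force: 42.8
```

```bash
echo '{"moves":[[-0.0005,0,0,0,0,0,0],[-0.001,0,0,0,0,0,0],[-0.001,0,0,0,0,0,0]]}' | python3 inch.py;echo '{"moves":[[-0.0005,0,0,0,0,0,0],[-0.001,0,0,0,0,0,0],[-0.001,0,0,0,0,0,0]]}' | python3 inch.py
```

```text
time: 21.7
eef_pos: [0.5954, -0.1191, 0.0785]
tcp_rot: [0.822, 0.569, 0.001, -0.0]
contact_force: [2.1, 3.1, 1.5]
opening: 0.179
finger_force: 42.8
time: 22.08
eef_pos: [0.5953, -0.1194, 0.0786]
tcp_rot: [0.823, 0.569, 0.001, -0.001]
contact_force: [3.2, 5.8, 2.1]
opening: 0.18
finger_force: 42.8
```

```bash
echo '{"moves":[[-0.0005,0,0,0,0,0,0],[-0.001,0,0,0,0,0,0],[-0.001,0,0,0,0,0,0]]}' | python3 inch.py;echo '{"moves":[[0.001,0,0,0,0,0,0],[0.002,0,0,0,0,0,0],[0.002,0,0,0,0,0,0.2],[0.002,0,0,0,0,0,0.5],[0.002,0,0,0,0,0,0.8],[0.002,0,0,0,0,0,0.8],[0.002,0,0,0,0,0,0.8]]}' | python3 inch.py 20;echo '{"moves":[[0,0,-0.01,0,0,0,0.8],[0,0,-0.03,0,0,0,0.8],[0,0,-0.07,0,0,0,0.8],[0,0,-0.12,0,0,0,0.8],[0,0,-0.17,0,0,0,0.8],[0,0,-0.2,0,0,0,0.8],[0,0,-0.2,0,0,0,0.8],[0,0,-0.2,0,0,0,0.8],[0,0,-0.2,0,0,0,0.8],[0,0,-0.2,0,0,0,0.8]]}' | python3 inch.py
python3 - <<'E'
from h import *
g=np.mean([cv2.cvtColor(shot('wrist','w13')['pixels'],cv2.COLOR_RGB2GRAY).astype(float) for _ in range(6)],0)
from scipy.optimize import least_squares
u=np.array([.352,.936]);v=np.array([.936,-.352]);A=np.array([.5967,-.1176])
P=[]
for c in list(range(305,310))+list(range(328,333)):
    for r in range(170,186):
        if g[r,c]<118<=g[r+1,c]: P.append(onz('w13',(c,r+(118-g[r,c])/(g[r+1,c]-g[r,c])),.038)[:2]);break
P=np.array([((p-A)@v,(p-A)@u) for p in P]);f=least_squares(lambda c:np.hypot(*(P-c).T)-.018,[0,0],loss='soft_l1',f_scale=.0005);print('clamp',f.x,f.fun.round(4))
for c in(297,342):
    p=g[178:195,c];k=next(k for k in range(16) if p[k]>65>=p[k+1]);print('housing',(onz('w13',(c,178+k+(p[k]-65)/(p[k]-p[k+1])),.03)[:2]-A)@u)
E
```

```text
time: 22.45
eef_pos: [0.5952, -0.1198, 0.0786]
tcp_rot: [0.823, 0.569, 0.002, -0.001]
contact_force: [3.1, 6.6, 2.2]
opening: 0.184
finger_force: 42.9
time: 23.32
eef_pos: [0.5949, -0.1198, 0.0782]
tcp_rot: [0.822, 0.569, -0.0, -0.0]
contact_force: [-0.4, -0.4, -0.1]
opening: 0.801
finger_force: 0.0
time: 24.58
eef_pos: [0.5945, -0.1195, 0.2766]
tcp_rot: [0.822, 0.569, -0.001, -0.001]
contact_force: [-0.3, 0.3, -0.6]
opening: 0.801
finger_force: 0.0
clamp [0.00159464 0.00157739] [-0.0001  0.0002 -0.0002  0.0001 -0.0002  0.0003 -0.0001 -0.0001 -0.
 -0.0001]
housing -0.017553883539506612
housing -0.017649006704072046
```

```bash
python3 -c "
from plant import ctrl, camrig, telemetry
print(ctrl.sign_off())"
```

```text
the job is handed in; nothing more can be done
None
```

The job is handed in at about 25 s: the lower clamp is in the slot with its collar against the housing, turned a quarter turn so the nose lies over it, and released. The housing showed flush with the end stop. The last wrist-camera fit put the collar about 1.2 mm off the housing, but a 7 N push did not move the clamp, so I took that as camera error.

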